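# Clamp the re-glued end of a spice rack with a one-hand bar clamp

## Robot

A 6-joint arm with a two-finger parallel gripper is mounted at the origin on a cart in front of the work surface, level with it; the furniture and walls round the work are solid. World frame = base frame: x ahead of the robot, y to its left, z up, the work surface at z = 0. Lengths are in mm, angles in rad, forces in N, time in s.
With the tool pointing down it reaches from about 275 to 825 mm from the base axis. Payload 4.9 kg.
Tool frame: the origin (TCP) lies at the very end of the fingers, on their centre line; the grasp point (between the pads) lies 19 mm behind it; z points along the fingers, y is the line along which they close (so a half turn about z gives the same grasp; the last joint's range is limited). The gripper opens to 85 mm and grips with 20 to 120 N. Pads are 22 mm wide; open, the fingers measure 114 mm over their backs; the gripper's body (76 mm by 85 mm) begins 54 mm behind the grasp point. The pads swing forward as they close: fully open they stand 13 mm farther back than shut.
Start: joints at [-1.292, 0.326, -0.193, 1.052, 0, 1.437], TCP at [220.66, -503.813, 231.281] pointing down, gripper open.
Joint ranges: [-2.65, 2.65], [-0.97, 1.79], [-1.3, 1.35], [-1.93, 2.1], [-1.47, 1.37], [-3.14, 3.14]. Speed limits (rad/s): [2.57, 2.57, 3.14, 3.14, 3.14, 3.14].

## Interface

Orientations are given as [roll, pitch, yaw] about the fixed x, y, z axes, in that order (R = Rz(yaw) Ry(pitch) Rx(roll)).
In Python, from bench import bot, solve_ik, imaging gives the robot as it stands. Calls block until the motion is done:
- bot.move_ptp(position, orientation): joint-space move of the TCP to a pose.
- bot.movel(position, rot=None, max_speed=150, threshold=None): straight line of the TCP; rot=None keeps the orientation; max_speed is the mean speed in mm/s. With threshold (N) it stops when the force on the tool has changed by that much, and returns True; else False.
- bot.move_j(angles): joint-space move.
- bot.grip(opening, effort=None): opening from 0.0 (shut) to 1.0 (fully open); effort is the grip in N (None keeps the last); returns when the fingers have stopped.
- bot.dwell(seconds).
- solve_ik(position, orientation): joint angles nearest the present ones, or None.
- bot.get_state(): the state.
- imaging.capture(name): name is "side" or "top"; returns the picture (400x640x3 uint8, blue, green, red); there is no depth.
- imaging.camera_model(name): a dict with "K" (3x3 intrinsics, pixels), "position" and "rotation" of the camera in the world. Camera axes: x right, y up, looking along -z (the intrinsics and any distortion apply to the point x, -y, -z); pixel columns grow to the right and rows downward; lengths in mm; the calibration is good to about 2 mm. A picture is of the moment at which its call begins. camera_model takes no time and is no camera call.
A pose or a line that the arm cannot do raises bot.IKError and nothing moves.
- bot.sign_off(): hands the job in; it is judged then, once.
The state is a dict: "t": time; "qpos": joint angles; "joint_velocities": joint speeds; "effort": joint torques, N m; "tcp_pos": TCP position; "orientation": TCP orientation; "contact_force": force on the tool from outside, world axes, zero at the start; "wrist_torque": the same for the moment, N m; "opening": opening from 0.0 (shut) to 1.0 (fully open); "gripper_force": force on a finger pad.
Only numpy, scipy, OpenCV 4.12 (cv2) and the standard library are available. Lean on these libraries where they do the work, as an engineer would, in place of code of your own. Each camera call takes 0.05 s, during which the arm holds its last target. There are 200 camera calls.

## Task

Stand the spice rack's loose, freshly glued end panel upright in the empty groove of the rack's base and let it go. Then take the one-hand bar clamp that lies round the rack by its handle and, without pushing on its bar or moving jaw, pump the trigger until the jaws press the rack together from end to end and the panel sits home against the back board and front rail. Finish still holding trigger and handle squeezed, firmly enough to keep the moving jaw's soft pad pressed in by two or three millimetres but never so hard as to crush the wood, and leave the jars and mug where they stand.

Things in the scene. Friction and masses are not known exactly. Their poses are not given: they have to be found in the camera images.
- rack: Light-wood spice rack, loose, 0.45 kg. Origin: centre of the base's underside; x along it to the end with the EMPTY groove, y to its back, z up. Base 196 x 66 x 16 mm; glued-in end panel 12 mm thick, outer face at x -90 mm, arched, 88 mm high. Back board (5 mm, z 16-70) and front rail (5 mm, z 34-48) at y +27.5 and -27.5 end at x +75.5 mm, flush with the groove's inner wall.
- rack_groove (a point): Centre of the empty groove's mouth, on top of the base, at (83, 0, 16) mm in the rack's frame. Blind slot 15 mm along the rack's x, 63 mm along y, 8 mm deep, mouth chamfered 1.5 mm.
- rack_home (a point): Where the panel's origin belongs when pressed home: (81.5, 0, 8) mm in the rack's frame, on the groove's floor, inner face on the groove's inner wall and the ends of back board and rail. The groove lets the panel stand up to 3 mm farther out.
- panel: The loose end panel, light wood, about 70 g, standing on its foot on the worktop at first: 12 mm thick (its x), 60 mm wide (its y), 80 mm tall with a half-round top (radius 30 mm). Origin: centre of its foot. Either face may look outwards. In the groove its top is 88 mm above the worktop.
- clamp: One-hand bar clamp, black with toothed steel bar, loose, 0.8 kg, on its side along the rack's front (parallel within 0.03 rad). Origin: on the worktop below the bar, in the plane of the near pad; x along the bar to the moving jaw, y to the jaw tips. Housing x -86 to -14, y -17 to 32, z 0-42 mm; bar 17 mm wide (y), z 17-25. Jaws y to 80, top z 46 mm; they pass above the rack's base.
- near_pad_face (a point): Middle of the near jaw's pad face, at (0, 54, 32.5) mm in the clamp's frame. This jaw is fixed to the housing and faces the rack's glued-in end panel, 3 to 9 mm off it at first; its pad does not give.
- clamp_handle: Pistol grip, fixed to the housing, frame = the clamp's frame. It points to the clamp's -y (to the robot): y -14 to -90, z 2-40 mm. Its back, which one finger takes, lies at x -85 mm at y -50 (-81 at its root, -89 at its end) and looks to -x.
- clamp_grip (a point): Half way between the handle's back and the trigger's front at rest: (-54, -50, 21) mm in the clamp's frame. Together they measure 60 mm along the clamp's x at rest, 40 mm squeezed. Take both from above, fingers closing along the clamp's x. Only the trigger gives, so the middle shifts 10 mm to the handle; the loose clamp follows the hand. Free above and on both sides.
- clamp_trigger (a joint): Trigger angle: 0 at rest, 0.26 rad fully squeezed (20 mm at the grip point). A spring returns it (3.5 N at the grip point at rest, 7 N squeezed). Its pawl drags the toothed bar in by up to 9 mm a squeeze, in 4 mm steps, so 8 mm a full squeeze; when let go it comes back and the bar stays. Force on the trigger acts about 2.2 times at the jaw.
- trigger_face (a point): On the trigger's front face, which looks to the clamp's +x, where to squeeze it; the trigger is z 4 to 38 mm there and reaches to y -80 mm in the clamp's frame.
- clamp_bar (a joint): How far the bar is drawn in (m), 0 to 0.070; grows as the jaws close. The pads are 232 mm minus this apart; the rack with its panel home measures 177.5 mm. A light friction brake (5 N) keeps the bar in place but holds no real pressure: the jaws press only while the trigger is squeezed.
- clamp_pad (a joint): How far the moving jaw's soft pad is pressed in (m): 0 free, 0.009 solid. It gives 8 N per mm: 1.5 to 4.5 mm (12 to 36 N) is right, over 5.2 mm (42 N) crushes the wood. Once the jaws are closed a 20 N grip on trigger and handle gives roughly 2 mm; squeezing hard, right to the stop, can crush.
- clamp_pad_face (a point): Middle of the moving jaw's soft pad (25 mm high, 42 mm wide, 32 mm above the worktop), beyond the empty groove; looks to the clamp's -x. This jaw is fixed to the bar's far end and has a foot on the worktop.
- spice_0: Bystander: spice jar with a lid, 45 mm across, 106 mm tall, behind the rack.
- spice_1: Bystander: a like spice jar.
- spice_2: Bystander: a like spice jar.
- jam_jar: Bystander: jam jar, 62 mm across, 99 mm tall.
- used_mug: Bystander: mug, 82 mm across, 91 mm tall.

How it is judged:
By the outcome, as a careful person would: the job done as asked, in the order asked, and still so for the second after the job is handed in, while the arm keeps its last pose, push and grip.
It also fails if it takes over 48 s, if anything falls off the work surface, if the arm or the gripper's body presses on something with over 40 N, if the wrist force passes 120 N, or if a joint passes its speed limit or range.

## Working session

There is one attempt and no reset: what is moved stays moved. The work goes in short steps, each a Python script; the robot and the scene stay as the last script left them, time stands still between calls to the robot, and variables do not carry over. Pictures are saved under pics/ and viewed, at most 10 in all, crops included, and the job is handed in when it is done.

```bash
ls; mkdir -p pics; python3 - <<'E'
from bench import bot, solve_ik, imaging
import cv2
for n in("top","side"):
    im=imaging.capture(n); cv2.imwrite(f"pics/{n}0.png",im)
    m=imaging.camera_model(n); print(n,{k:(v.tolist() if hasattr(v,'tolist') else v) for k,v in m.items()})
s=bot.get_state(); print(s)
E
```

```text
pics
top {'K': [[411.2341125282077, 0.0, 322.8394977806618], [0.0, 411.2341125282077, 203.89454308816386], [0.0, 0.0, 1.0]], 'position': [334.8982790466081, -23.849198571241587, 1017.2366181410515], 'rotation': [0.20663470900271175, 0.0054351531295591116, -1.415294667223601]}
side {'K': [[438.49069381810574, 0.0, 325.4955026025631], [0.0, 438.49069381810574, 198.52828786175823], [0.0, 0.0, 1.0]], 'position': [524.7941481626796, -1002.7487121948509, 795.938779240822], 'rotation': [0.9270079867195984, -0.006960923011475106, -0.022986130208653366]}
{'t': 0.1, 'qpos': array([-1.29221237e+00,  3.26833807e-01, -1.93477845e-01,  1.05202610e+00,
        6.37166188e-07,  1.43659249e+00]), 'joint_velocities': array([-0.0010473 , -0.00239859,  0.00380885, -0.00053672,  0.00012659,
       -0.00011276]), 'effort': array([ 5.06635242e-04, -4.44240475e+01,  2.63037264e+01,  7.91137543e-03,
        1.47819186e-06, -1.37750611e-06]), 'tcp_pos': array([ 220.50332095, -503.28937752,  230.60202576]), 'orientation': array([-3.14006517e+00, -2.06876780e-04,  4.12787640e-01]), 'contact_force': array([-0.28924313,  0.80928452,  0.4375243 ]), 'wrist_torque': array([ 0.00356044,  0.01254679, -0.01686927]), 'gripper_force': 0.0, 'opening': 0.9982018856248495}
```

View pics/top0.png

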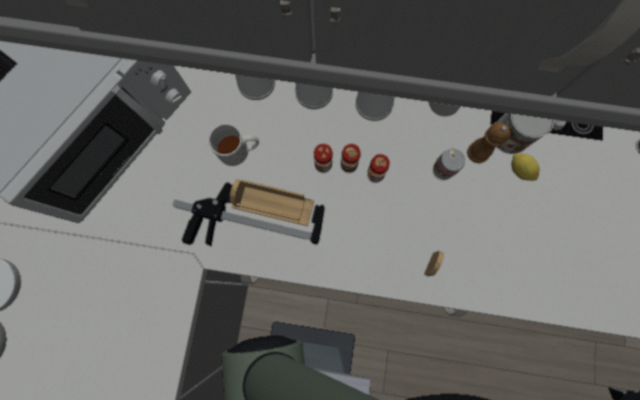

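View pics/side0.png

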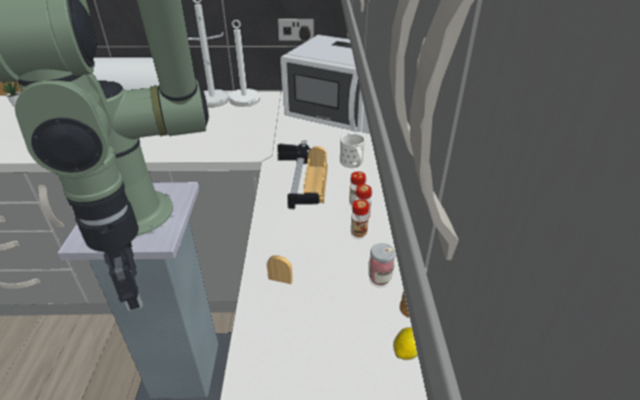

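The top view shows the rack at (270,203) with its empty groove to the right, the clamp handle and trigger at (200,228), the moving jaw at (318,222) and the panel at (434,263). The side view shows the rack at (316,175) and the panel at (279,269). Next I'll take enlarged crops.

```bash
cat > h.py <<'E'
from bench import bot, solve_ik, imaging
import cv2, numpy as np
from scipy.spatial.transform import Rotation as Ro
def cam(n):
    m=imaging.camera_model(n); return np.array(m["K"]),np.array(m["position"]),Ro.from_euler("xyz",m["rotation"]).as_matrix()
def ray(n,uv):
    K,p,R=cam(n); uv=np.atleast_2d(uv).astype(float)
    d=np.c_[(uv[:,0]-K[0,2])/K[0,0],-(uv[:,1]-K[1,2])/K[1,1],-np.ones(len(uv))]
    return p,d@R.T
def onz(n,uv,z):
    p,d=ray(n,uv); return p+d*((z-p[2])/d[:,2])[:,None]
def proj(n,P):
    K,p,R=cam(n); c=(np.atleast_2d(P)-p)@R
    return np.c_[K[0,2]-K[0,0]*c[:,0]/c[:,2], K[1,2]+K[1,1]*c[:,1]/c[:,2]]
def crop(n,im,x0,y0,w,h,s,name):
    cv2.imwrite(f"pics/{name}.png",cv2.resize(im[y0:y0+h,x0:x0+w],None,fx=s,fy=s,interpolation=cv2.INTER_CUBIC))
E
python3 - <<'E'
from h import *
t=cv2.imread("pics/top0.png"); s=cv2.imread("pics/side0.png")
print(cam("top")[0], [k for k in imaging.camera_model("top")])
A=cv2.resize(t[175:250,170:330],None,fx=5,fy=5,interpolation=cv2.INTER_CUBIC)
B=cv2.resize(s[135:215,270:340],None,fx=5,fy=5,interpolation=cv2.INTER_CUBIC)[:225]
cv2.imwrite("pics/a.png",A)
B=cv2.resize(s[135:215,270:340],None,fx=5,fy=5,interpolation=cv2.INTER_CUBIC)
C=cv2.resize(s[245:295,255:305],None,fx=5,fy=5,interpolation=cv2.INTER_CUBIC)
D=cv2.resize(t[238:288,410:460],None,fx=5,fy=5,interpolation=cv2.INTER_CUBIC)
E_=np.zeros((500,600,3),np.uint8); E_[:400,:350]=B; E_[:250,350:]=C; E_[250:500,350:]=D
cv2.imwrite("pics/b.png",E_)
# wood masks
for n,im in(("top",t),("side",s)):
    hsv=cv2.cvtColor(im,cv2.COLOR_BGR2HSV)
    m=cv2.inRange(hsv,(8,70,60),(25,255,255))
    N,l,st,c=cv2.connectedComponentsWithStats(m)
    for i in range(1,N):
        if st[i,4]>40:
            r=cv2.minAreaRect(np.argwhere(l==i)[:,::-1].astype(np.float32)); print(n,st[i],c[i].round(1),cv2.boxPoints(r).round(1).tolist())
print(onz("top",[[318,205],[434,272],[230,181]],16).round(1))
E
```

```text
[[411.23411253   0.         322.83949778]
 [  0.         411.23411253 203.89454309]
 [  0.           0.           1.        ]] ['K', 'position', 'rotation']
top [484 122  26  24 282] [497.6 131.6] [[480.79998779296875, 134.10000610351562], [499.79998779296875, 116.9000015258789], [513.0, 131.5], [493.8999938964844, 148.6999969482422]]
top [217 136  22  18 284] [227.7 144.6] [[217.0, 136.0], [238.0, 136.0], [238.0, 153.0], [217.0, 153.0]]
top [346 147  11  10  82] [351.  151.6] [[344.0, 151.0], [350.0, 145.0], [357.5, 152.5], [351.5, 158.5]]
top [512 154  18  23 175] [520.8 163.2] [[509.29998779296875, 173.10000610351562], [515.7999877929688, 151.0], [530.0999755859375, 155.1999969482422], [523.5999755859375, 177.39999389648438]]
top [375 157  11  10  80] [380.  161.4] [[374.5, 164.60000610351562], [375.70001220703125, 156.1999969482422], [386.0, 157.6999969482422], [384.79998779296875, 166.10000610351562]]
top [316 161  15   7  41] [322.5 164.3] [[316.0, 161.0], [330.0, 161.0], [330.0, 167.0], [316.0, 167.0]]
top [343 160  14   8  43] [348.5 163.9] [[342.1000061035156, 165.8000030517
[... 1123 characters left out ...]
83.0], [368.5, 187.5], [363.5, 192.5]]
side [357 201   9   7  46] [361.  203.7] [[357.0, 201.0], [365.0, 201.0], [365.0, 207.0], [357.0, 207.0]]
side [353 221  14  16 170] [359.5 228.7] [[352.79998779296875, 235.60000610351562], [354.0, 220.60000610351562], [366.79998779296875, 221.60000610351562], [365.5, 236.6999969482422]]
side [268 256  24  27 545] [279.6 269. ] [[268.0, 256.0], [291.0, 256.0], [291.0, 282.0], [268.0, 282.0]]
side [400 295   9  22 100] [403.9 306.8] [[397.6000061035156, 296.20001220703125], [404.0, 294.79998779296875], [408.6000061035156, 315.8999938964844], [402.29998779296875, 317.29998779296875]]
[[ 536.8   25.5   16. ]
 [ 417.4 -275.5   16. ]
 [ 563.7  254.4   16. ]]
```

View pics/a.png

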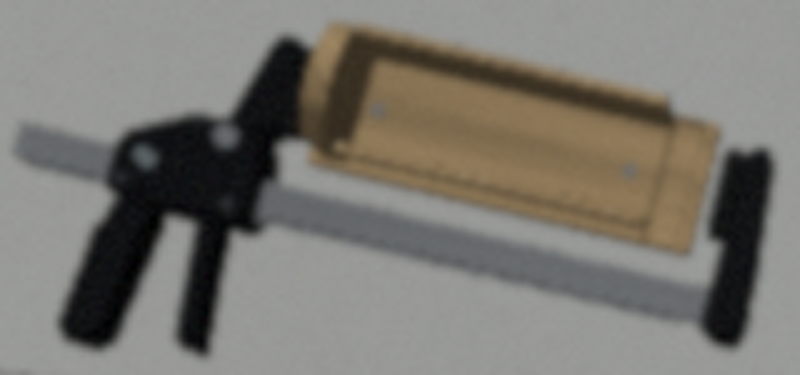

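View pics/b.png

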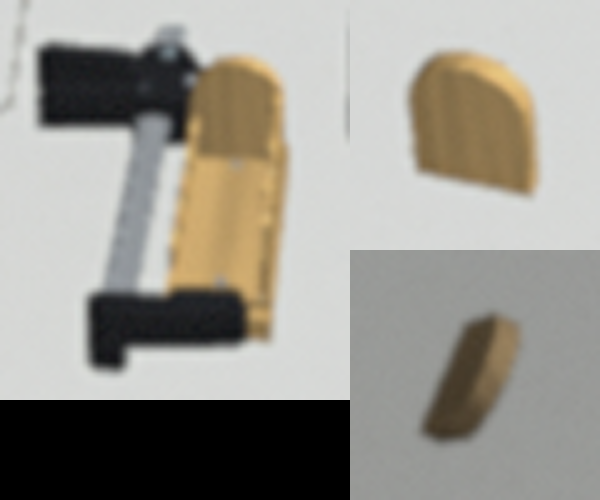

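The crops show the base's right edge running from about (313,200) to (307,225) px and its front edge from (232,207) to (307,225). The handle tip is at (187,242) and the trigger tip at (208,245). In the side view the panel's foot edge runs from about (268,279) to (291,283).

```bash
cat > meas.py <<'E'
from h import *
t=cv2.imread("pics/top0.png"); s=cv2.imread("pics/side0.png")
def sat(im): return cv2.cvtColor(im,cv2.COLOR_BGR2HSV)[...,1].astype(np.float32)
def edge(f,p0,p1,side,L=6,thr=None,n=40):
    """subpixel edge points of scalar image f across segment p0-p1, searched +-L along the normal"""
    p0,p1=np.array(p0,float),np.array(p1,float); d=(p1-p0)/np.linalg.norm(p1-p0); nn=np.array([-d[1],d[0]])
    out=[]; u=np.arange(-L,L+.01,.25)
    for a in np.linspace(0,1,n):
        q=p0+a*(p1-p0)+u[:,None]*nn
        v=cv2.remap(f,q[:,0].astype(np.float32)[None],q[:,1].astype(np.float32)[None],cv2.INTER_LINEAR)[0]
        g=np.gradient(cv2.GaussianBlur(v[None],(9,1),1.5)[0])*side; k=np.argmax(g)
        w=np.clip(g,0,None)*(abs(u-u[k])<1.5); out.append(q[0]+nn*((w@u)/w.sum()+L))
    return np.array(out)
def line(P):
    for _ in range(4):
        c=P.mean(0); d=np.linalg.svd(P-c)[2][0]; r=(P-c)@[-d[1],d[0]]; P=P[abs(r)<=max(2*r.std(),.15)]
    return c,d,r.std(),len(P)
if __name__=="__main__":
    S=sat(t); G=t.min(2).astype(np.float32)
    fr=line(onz("top",edge(S,(240,209),(302,223.5),-1,4),0)[:,:2]); rt=line(onz("top",edge(S,(312.6,203),(308,222),1,4),0)[:,:2])
    print("front",fr,"\nright",rt)
    bk=line(onz("top",edge(S,(245,182.5),(300,194.5),1,5),70)[:,:2]); print("back top",bk)
    x=-fr[1]*np.sign(fr[1][1]); y=np.array([-x[1],x[0]])
    k=np.linalg.solve(np.c_[fr[1],-rt[1]],rt[0]-fr[0]); c=fr[0]+k[0]*fr[1]
    O=c-98*x+33*y; yaw=np.arctan2(x[1],x[0]); print("rack O",O,"yaw",yaw,"perp",fr[1]@rt[1],"back y",(bk[0]-O)@y, "yaw bk",bk[1])
    W=lambda o,yw,P:np.c_[np.array(P)[:,:2]@Ro.from_euler('z',yw).as_matrix()[:2,:2].T+o,np.array(P)[:,2]]
    # clamp: bar edges
    b1=line(onz("top",edge(G,(226,213.8),(305,232),-1,3),25)[:,:2]); b2=line(onz("top",edge(G,(226,218),(305,236),1,4),25)[:,:2])
    print("bar",b1,b2,(b1[0]-b2[0])@y)
    # panel side foot edge
    m=(sat(s)>80).astype(np.uint8); N,l,st,ce=cv2.connectedComponentsWithStats(m); i=l[269,279]; X=st[i,0]; print(st[i])
    f=edge(sat(s),(270,280),(288,283.5),-1,4); F=line(onz("side",f,0)[:,:2]); print("foot",F,f[0],f[-1])
    print(onz("side",[[X-.5,279.2],[X+st[i,2]-.5,284]],0))
    V=cv2.resize(t[175:250,170:330],None,fx=5,fy=5,interpolation=cv2.INTER_CUBIC)
    R=[[75.5,31.5,16],[75.5,-31.5,16],[90.5,-31.5,16],[90.5,31.5,16],[98,33,16],[98,-33,16],[98,-33,0],[98,33,0],[-98,-33,0],[-98,33,16],[75.5,30,70],[75.5,25,70],[75.5,-30,48]]
    for p in proj("top",W(O,yaw,R)): cv2.circle(V,tuple(int(v) for v in ((p-[170,175])*5+2)),3,(0,0,255),1)
    cv2.imwrite("pics/c.png",V)
E
python3 meas.py
```

```text
front (array([492.30096789, 141.67957007]), array([-0.08365964, -0.99649439]), np.float64(0.18163989943416609), 38) 
right (array([517.37132279,  42.09084291]), array([-0.99689423,  0.07875207]), np.float64(0.18025314863870537), 38)
back top (array([553.05907874, 135.03110165]), array([-0.08279593, -0.99656652]), np.float64(0.14354994935199009), 33)
rack O [525.24332031 139.61010509] yaw -1.6545538591400675 perp 0.004923814790998168 back y 28.10132493372988 yaw bk [-0.08279593 -0.99656652]
bar (array([475.0837007 , 148.90523753]), array([-0.08323953, -0.99652957]), np.float64(0.17076609832677403), 37) (array([455.26623714, 143.82953872]), array([-0.08192632, -0.99663839]), np.float64(0.1794048462025141), 37) 19.32336011093539
[268 256  24  27 530]
foot (array([ 436.21674462, -272.51702595]), array([ 0.95757493, -0.28818442]), np.float64(0.1975619063674531), 35) [270.26143401 278.65548226] [288.15914712 282.68152908]
[[ 4.06536115e+02 -2.66528982e+02  1.13686838e-13]
 [ 4.65308341e+02 -2.82911574e+02  0.00000000e+00]]
```

View pics/c.png

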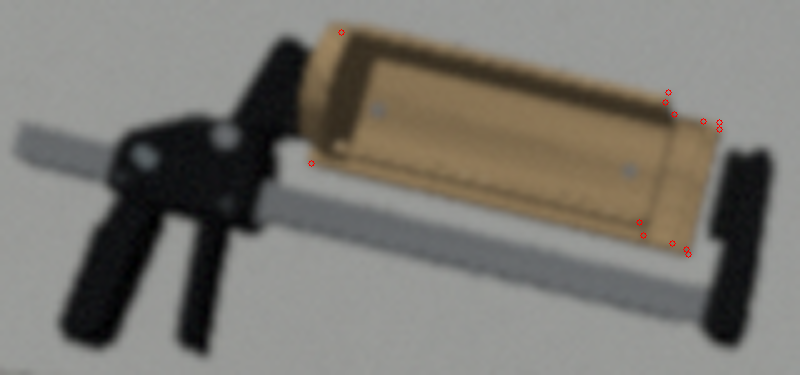

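```bash
cat >> h.py <<'E'
RY=-1.654; RX=np.array([np.cos(RY),np.sin(RY)]); RYv=np.array([-RX[1],RX[0]])
RO=np.array([525.24,139.61])-0.7*RYv
def rk(x,y): return RO+x*RX+y*RYv
E
python3 - <<'E'
from h import *
from meas import edge,line,sat,s,t
d=np.array([.9576,-.2882]); d/=np.linalg.norm(d); n=np.array([-d[1],d[0]])
f=edge(sat(s),(270,280),(288,283.5),-1,4); c=f.mean(0); v=np.linalg.svd(f-c)[2][0]
q=c+v*(267.5-c[0])/v[0]; L=onz("side",q,0)[0,:2]; C=L+30*d+6*n; print("L",L,"C",C)
def hull(C):
    a=np.linspace(0,np.pi,25); P=[(-30,0),(30,0)]+[(30*np.cos(x),50+30*np.sin(x)) for x in a]
    return np.array([[*(C+u*d+w*n),z] for u,z in P for w in(-6,6)])
for nm in("side","top"):
    p=proj(nm,hull(C)); print(nm,p.min(0),p.max(0))
m=(sat(t)>70).astype(np.uint8); l=cv2.connectedComponentsWithStats(m); print(l[2][l[1][263,434]])
pos=[*C,170]; print(solve_ik(pos,[np.pi,0,-.292]), solve_ik([*rk(83,0),53],[np.pi,0,-.083]))
print(rk(83,0))
np.save("C.npy",C)
E
```

```text
L [ 406.27012889 -263.30646972] C [ 436.72646089 -266.20678706]
side [265.94574475 253.08469458] [292.49644262 283.28043348]
top [422.27069797 249.64328055] [443.08701723 276.07189383]
[426 252  17  23 229]
[-0.69181406  0.30738232 -0.38687625  0.87653776  0.          2.74177859] [-0.03221735  0.46656889 -0.49741271  0.60681473  0.         -3.09081   ]
[517.64448206  56.95530801]
```

```bash
python3 - <<'E'
from h import *
C=np.load("C.npy"); o=[np.pi,0,-.292+np.pi]
print(solve_ik([*C,150],o))
bot.move_ptp([*C,150],o); bot.movel([*C,45]); 
bot.grip(0.0,30); s=bot.get_state(); print(s["t"],s["opening"],s["gripper_force"],s["contact_force"])
bot.movel([*C,200],max_speed=200)
p=rk(83,0); bot.move_ptp([*p,200],[np.pi,0,np.pi-.083])
bot.movel([*p,80],max_speed=150)
s=bot.get_state(); print(s["t"],s["tcp_pos"],s["orientation"],s["opening"],s["contact_force"],p)
t=imaging.capture("top"); sd=imaging.capture("side"); cv2.imwrite("pics/top1.png",t); cv2.imwrite("pics/side1.png",sd)
A=np.zeros((600,800,3),np.uint8)
A[:,:400]=cv2.resize(t[170:260,260:320],(400,600),interpolation=cv2.INTER_CUBIC)
A[:,400:]=cv2.resize(sd[135:225,285:345],(400,600),interpolation=cv2.INTER_CUBIC)
cv2.imwrite("pics/d.png",A)
E
```

```text
[-0.69181406  0.3280908  -0.41441132  0.82829421  0.         -0.39981406]
3.2167 0.13546583205356952 35.43636202812195 [-0.30376631 -0.00253877  0.5758351 ]
6.35 [518.37905132  56.62871155  80.72023441] [3.14154864e+00 1.27933391e-03 3.05802902e+00] 0.13487470534675283 [ 0.16117257 -0.75653593 -0.59913384] [517.64448206  56.95530801]
```

View pics/d.png

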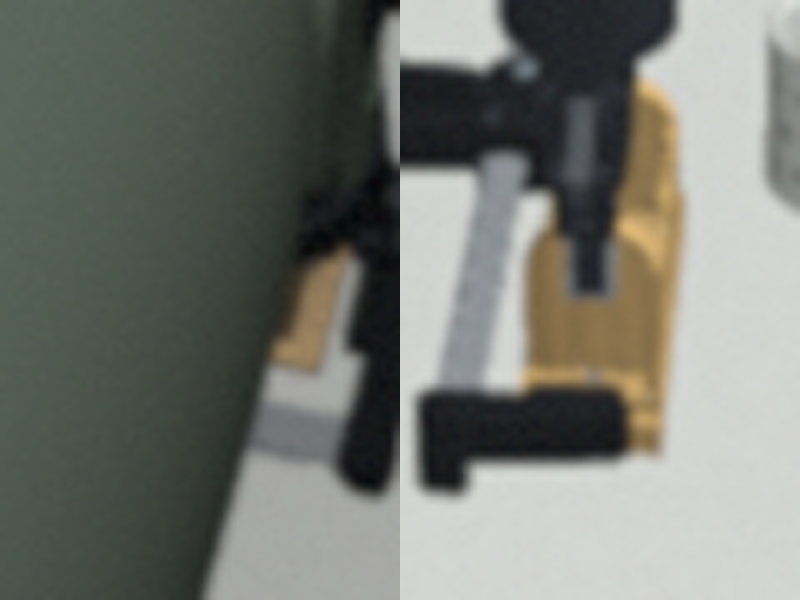

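The side view shows the held panel above the groove, with its left edge at about (304,183) px and its right edge at about (324,183). I'll check its lateral offset against the glued-in panel in the same camera.

```bash
python3 - <<'E'
from h import *
from meas import edge,sat
s0=cv2.imread("pics/side0.png"); s1=cv2.imread("pics/side1.png")
def onplane(uv,xr):
    p,d=ray("side",uv); k=(xr-(p[:2]-RO)@RX)/(d[:,:2]@RX); P=p+d*k[:,None]; return np.c_[(P[:,:2]-RO)@RYv,P[:,2]]
sx=(np.array([518.38,56.63])-RO)@RX; sy=(np.array([518.38,56.63])-RO)@RYv; print("tcp in rack",sx,sy)
for nm,im,a,b,sg,xr in(("held L",s1,(304.2,175),(303.7,188),-1,sx+6),("held R",s1,(324.2,176),(324.2,187),1,sx+6),("held foot",s1,(306,191),(320,191.3),-1,sx+6),("glued L",s0,(308.3,156),(307.6,164),-1,-78)):
    e=onplane(edge(sat(im),a,b,-sg if nm!="held foot" else -1,3,n=12),xr); print(nm,np.median(e,0).round(1),e.std(0).round(2),e[:,0].round(1))
G=s0.min(2).astype(np.float32)
# moving jaw / bar positions & near panel groove in side: base outer right edge bottom
E
```

```text
tcp in rack 83.26305542622927 0.760009071627155
held L [nan nan] [nan nan] [-17.3 -17.7 -17.9 -19.5 -18.5   nan -18.6 -18.4 -18.5 -18.  -18.5 -34.9]
held R [28.2 68.9] [ 1.19 12.27] [29.6 30.3 28.8 29.5 28.1 27.5 28.5 27.8 28.2 28.3 26.5 26. ]
held foot [-0.1 25.5] [13.1   0.65] [-21.  -17.1 -13.3  -9.5  -5.8  -2.    1.8   5.6   9.4  13.2  17.   20.8]
glued L [-25.2  35.7] [6.41 9.87] [-21.1 -38.5 -38.5 -39.1 -22.3 -23.4 -23.6 -28.1 -28.2 -25.5 -25.  -24. ]meas.py:12: RuntimeWarning: invalid value encountered in scalar divide
  w=np.clip(g,0,None)*(abs(u-u[k])<1.5); out.append(q[0]+nn*((w@u)/w.sum()+L))
```

```bash
python3 - <<'E'
from h import *
from meas import edge,sat
s0=cv2.imread("pics/side0.png"); s1=cv2.imread("pics/side1.png")
def onplane(uv,xr):
    p,d=ray("side",uv); k=(xr-(p[:2]-RO)@RX)/(d[:,:2]@RX); P=p+d*k[:,None]; return np.c_[(P[:,:2]-RO)@RYv,P[:,2]]
sx=83.26
for nm,im,a,b,sg,xr in(("held L",s1,(304.2,175),(303.7,188),-1,sx+6),("held R",s1,(324.2,177),(324.2,188),1,sx+6),("glued L",s0,(308.3,152),(307.6,162),-1,-78),("base R bottom edge",s0,(325.5,185),(323.3,201),1,0)):
    e=edge(sat(im),a,b,sg,3,n=14)
    q=onplane(e,xr); print(nm,np.nanmedian(q,0).round(1),np.nanstd(q,0).round(2),q[:,0].round(1))
    if nm[0]=="b":
        print(((onz("side",e,16)[:,:2]-RO)@np.c_[RX,RYv]).round(1).tolist())
E
```

```text
held L [-26.3  66.3] [ 0.35 14.35] [-25.6 -26.3 -26.5 -26.6 -26.3 -26.4 -26.6 -26.7 -26.4 -25.9 -25.7 -25.9
 -25.9 -26.1]
held R [36.9 65.8] [ 0.98 12.15] [38.3 38.1 38.1 37.7 37.6 37.1 36.9 36.8 36.7 36.2 36.1 35.7 35.6 35.1]
glued L [-33.9  47.7] [ 2.31 11.77] [-28.1 -30.1 -31.7 -33.5 -33.7 -33.9 -33.8 -34.  -34.3 -34.9 -35.6 -36.3
 -36.2 -36.6]
base R bottom edge [ 29.1 -37.6] [ 1.77 19.94] [31.2 30.8 30.4 30.1 29.6 29.5 29.1 29.1 28.1 27.2 27.2 26.8 26.  25.3]
[[31.0, 32.9], [37.6, 32.9], [44.2, 32.9], [50.7, 33.0], [57.2, 32.9], [63.7, 33.2], [70.0, 33.2], [76.4, 33.6], [82.6, 33.0], [88.8, 32.5], [95.0, 32.9], [101.2, 32.9], [107.2, 32.5], [113.2, 32.3]]
```

```bash
python3 - <<'E'
from h import *
from meas import edge,sat
s0=cv2.imread("pics/side0.png"); s1=cv2.imread("pics/side1.png")
def onplane(uv,o,X,Y):
    p,d=ray("side",uv); k=((o-p[:2])@X)/(d[:,:2]@X); P=p+d*k[:,None]; return np.c_[(P[:,:2]-o)@Y,P[:,2]]
C=np.load("C.npy"); d=np.array([.9576,-.2882]); n=np.array([.2882,.9576])
for nm,a,b,sg,w in(("L front",(267.6,266),(268.3,277),-1,-6),("R back",(291.3,268),(291,281),1,6)):
    q=onplane(edge(sat(s0),a,b,sg,3,n=12),C+w*n,n,d); print(nm,np.median(q[:,0]).round(2),q[:,0].round(1),q[[0,-1],1])
g=s1[...,1].astype(np.float32)
for sg in(1,-1):
    e=edge(g,(324,178),(323.6,188),sg,2,n=10); q=onplane(e,rk(89.26,0),RX,RYv); print("held R V",sg,q[:,0].round(1))
print(g[180,314:332],g[184,314:332],g[180,298:310])
E
```

```text
L front -27.86 [-27.9 -28.  -27.6 -27.8 -28.2 -28.2 -27.7 -27.8 -28.4 -28.1 -27.7 -27.6] [42.44073734  4.9351098 ]
R back 28.48 [28.5 28.4 28.6 28.5 28.5 28.6 28.5 28.4 28.7 28.5 28.3 27.9] [39.77664838 -5.32416345]
held R V 1 [nan nan nan nan nan nan nan nan nan nan]
held R V -1 [35.3 35.1 34.6 34.5 34.4 34.3 34.2 34.  33.9 32.5]
[111. 113. 113. 115. 117. 117. 117. 113. 113. 117. 135. 154. 178. 203.
 212. 212. 213. 211.] [117. 117. 114. 114. 114. 115. 116. 113. 111. 117. 138. 168. 196. 211.
 214. 213. 213. 214.] [148. 168. 197. 212. 202. 163. 122. 102. 105. 109. 114. 113.]meas.py:12: RuntimeWarning: invalid value encountered in scalar divide
  w=np.clip(g,0,None)*(abs(u-u[k])<1.5); out.append(q[0]+nn*((w@u)/w.sum()+L))
```

```bash
python3 - <<'E'
from h import *
p=rk(82.8,-0.6)
bot.movel([*p,72],max_speed=60)
r=bot.movel([*p,48],max_speed=25,threshold=6)
s=bot.get_state(); print(r,s["t"],s["tcp_pos"],s["contact_force"],s["wrist_torque"])
E
```

```text
True 7.4583 [516.84876459  57.19536282  53.05070599] [-1.37008538  0.70348428  5.27744594] [-0.04829599  0.10216367 -0.02209062]
```

```bash
python3 - <<'E'
from h import *
from meas import edge,line,t
s=bot.get_state(); p=s["tcp_pos"]
bot.grip(0.45,20); bot.movel([p[0],p[1],160],max_speed=200)
s=bot.get_state(); print(s["t"],s["opening"])
sd=imaging.capture("side"); tp=imaging.capture("top"); cv2.imwrite("pics/side2.png",sd); cv2.imwrite("pics/top2.png",tp)
# clamp from top0: bar centre line -> y=0 ; x from handle/trigger outlines
b=np.array([[475.08,148.91],[455.27,143.83]]); ob=b.mean(0)
BY=-1.6535; X=np.array([np.cos(BY),np.sin(BY)]); Y=np.array([-X[1],X[0]])
G=t.max(2).astype(np.float32); yb=(ob-RO)@Y
print("bar y in rack",yb)
def prof(yc,z,xs):  # dark profile along clamp x, origin at rack O foot on bar line
    base=RO+yb*Y
    P=np.array([[*(base+x*X+yc*Y),z] for x in xs]); q=proj("top",P).astype(np.float32)
    return cv2.remap(G,q[None,:,0],q[None,:,1],cv2.INTER_LINEAR)[0]
def cross(v,xs,thr,rev=False):
    r=range(len(xs)-1) if not rev else range(len(xs)-1,0,-1)
    for i in r:
        j=i+1 if not rev else i-1
        if v[i]>thr>=v[j]: return xs[i]+(xs[j]-xs[i])*(v[i]-thr)/(v[i]-v[j])
xs=np.arange(-220,-60,.5)
for yc in(-35,-50,-60,-70): print(yc,"handle back z40",cross(prof(yc,40,xs),xs,85),"trigger front z4",cross(prof(yc,4,xs),xs,85,True),"z38",cross(prof(yc,38,xs),xs,85,True))
xs=np.arange(80,260,.5)
for yc in(50,60,70): 
    v=prof(yc,46,xs); print("mov jaw left z46",cross(v[50:],xs[50:],85),"right z0",cross(prof(yc,20,xs),xs,85,True))
A=np.zeros((600,800,3),np.uint8)
A[:,:400]=cv2.resize(tp[170:260,260:320],(400,600),interpolation=cv2.INTER_CUBIC)
A[:,400:]=cv2.resize(sd[135:225,285:345],(400,600),interpolation=cv2.INTER_CUBIC)
cv2.imwrite("pics/e.png",A)
E
```

```text
8.5167 0.450418996381699
bar y in rack -59.71813763524776
-35 handle back z40 -180.36821770535863 trigger front z4 -125.29695024077047 z38 -115.33183750590459
-50 handle back z40 -180.974527526705 trigger front z4 -123.62701612903226 z38 -113.66564417177914
-60 handle back z40 -182.0326086956522 trigger front z4 -122.39434523809524 z38 -112.61262241566921
-70 handle back z40 -182.75320064550834 trigger front z4 -121.51123545999295 z38 -111.68097014925372
mov jaw left z46 107.51681144609095 right z0 131.70689655172413
mov jaw left z46 107.47146640982422 right z0 131.20172431702503
mov jaw left z46 107.57267591165896 right z0 130.17458241094786
```

View pics/e.png

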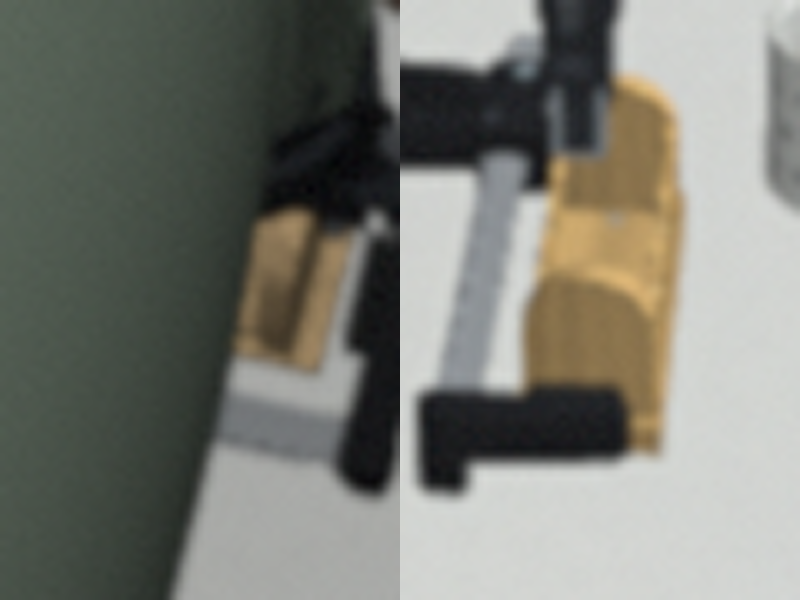

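The panel stands upright in the groove in both views. I'll now take the clamp's grip and make the first squeeze.

```bash
cat >> h.py <<'E'
BX=np.array([np.cos(-1.6535),np.sin(-1.6535)])
def hand(dx,z=4): return [*(rk(-152.3,-109.7)+dx*BX),z]
def st(tag):
    s=bot.get_state(); print(tag,"t%.2f op%.3f gf%.1f"%(s["t"],s["opening"],s["gripper_force"]),"F",s["contact_force"].round(1),"hx %.1f"%((s["tcp_pos"][:2]-np.array(hand(0)[:2]))@BX),"z %.1f"%s["tcp_pos"][2]); return s
E
python3 - <<'E'
from h import *
o=[np.pi,0,np.pi-.0827]
print(hand(0),solve_ik(hand(0),o))
bot.grip(1.0,20); bot.move_ptp(hand(0,130),o); bot.movel(hand(0,50))
print(bot.movel(hand(0),max_speed=80,threshold=10)); st("down")
bot.grip(.72,20); st("touch")
for k,op in enumerate((.66,.60,.54,.47)):
    bot.grip(op,20); st(op); bot.movel(hand(-2.5*(k+1)),max_speed=60)
bot.grip(.44,20); st("end")
cv2.imwrite("pics/side3.png",imaging.capture("side")); cv2.imwrite("pics/top3.png",imaging.capture("top"))
E
```

```text
[np.float64(427.87922450042913), np.float64(300.55821960531955), 4] [ 0.47113504  0.54519107 -0.52857454  0.49703071  0.          0.55383504]
False
down t11.57 op1.000 gf0.0 F [ 1.5  0.2 -0.4] hx -0.2 z 4.2
touch t11.93 op0.720 gf2.2 F [-0.3 -2.1  3.1] hx 0.0 z 4.5
0.66 t12.16 op0.660 gf5.4 F [-2.5  4.5  5. ] hx -1.7 z 4.7
0.6 t12.63 op0.602 gf9.6 F [-1.9  1.5  6.4] hx -3.6 z 4.4
0.54 t13.11 op0.540 gf10.6 F [-2.3  2.1  7.6] hx -6.0 z 4.6
0.47 t13.57 op0.493 gf20.0 F [-3.7 -0.2  9.7] hx -8.2 z 4.8
end t14.04 op0.494 gf18.8 F [-2.5 -7.4 12.8] hx -8.3 z 4.6
```

```bash
cat >> h.py <<'E'
def jaw(im):
    from meas import edge
    e=edge(im.max(2).astype(np.float32),(305,192),(315,191.6),-1,12,n=12); e2=edge(im.max(2).astype(np.float32),(305,204),(315,203.6),1,12,n=12)
    f=lambda e:np.median((onz("side",e,40)[:,:2]-RO)@RX).round(1)
    return f(e),f(e2)
def squeeze(a=0.):
    for k,op in enumerate((.66,.60,.54,.44)):
        bot.grip(op,20); 
        if k<3: bot.movel(hand(a-2.5*(k+1)),max_speed=60)
    s=st("sq"); bot.movel(hand(a-9),max_speed=60); return s["opening"]
def release(a=0.):
    for k,op in enumerate((.56,.65,.745)): bot.grip(op,20); bot.movel(hand(a-[6,3,0][k]),max_speed=80)
    st("rel")
E
python3 - <<'E'
from h import *
for k in("2","3"): print(jaw(cv2.imread(f"pics/side{k}.png")))
release(); im=imaging.capture("side"); print(jaw(im))
print(squeeze()); im=imaging.capture("side"); print(jaw(im)); cv2.imwrite("pics/side4.png",im); cv2.imwrite("pics/top4.png",imaging.capture("top")); st("now")
A=np.zeros((600,800,3),np.uint8)
t=cv2.imread("pics/top4.png")
A[:300]=cv2.resize(t[175:250,150:350],(800,300),interpolation=cv2.INTER_CUBIC)
A[300:,:400]=cv2.resize(im[130:220,260:380],(400,300),interpolation=cv2.INTER_CUBIC)
cv2.imwrite("pics/f.png",A)
E
```

```text
(np.float64(105.2), np.float64(160.5))
(np.float64(95.7), np.float64(151.3))
rel t15.62 op0.747 gf0.0 F [-0.1 -0.  -0.4] hx -0.2 z 4.3
(np.float64(98.2), np.float64(153.3))
sq t17.33 op0.493 gf19.6 F [-2.4  0.5 11.6] hx -8.7 z 5.1
0.4929725391428649
(np.float64(89.0), np.float64(147.1))
now t17.68 op0.492 gf18.7 F [-2.9 -3.6 13.3] hx -8.7 z 5.0
```

View pics/f.png

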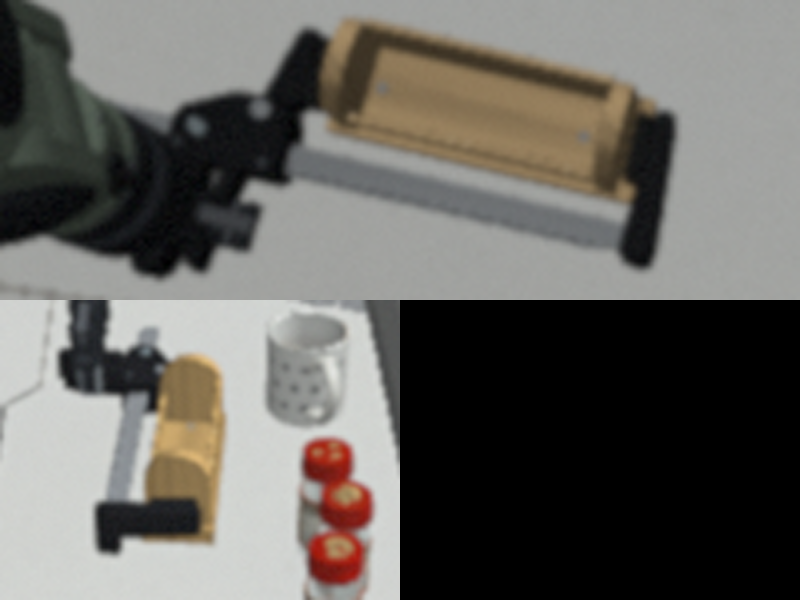

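The clamp draws in about 8 mm per squeeze, the panel is upright, and the moving jaw is close to it. I'll keep pumping until the trigger stops short of its full stroke.

```bash
python3 - <<'E'
from h import *
for i in range(3):
    release(); o=squeeze(); im=imaging.capture("side"); print(i,o,jaw(im))
    if o>.505: break
cv2.imwrite("pics/side5.png",im); t=imaging.capture("top"); cv2.imwrite("pics/top5.png",t); st("now")
A=np.zeros((600,800,3),np.uint8)
A[:300]=cv2.resize(t[175:250,150:350],(800,300),interpolation=cv2.INTER_CUBIC)
A[300:,:400]=cv2.resize(im[130:220,260:380],(400,300),interpolation=cv2.INTER_CUBIC)
cv2.imwrite("pics/g.png",A)
E
```

```text
rel t19.17 op0.745 gf0.0 F [-0.6 -0.1  0.4] hx -0.2 z 4.2
sq t20.83 op0.501 gf19.3 F [-3.8  0.4 12.9] hx -8.7 z 5.2
0 0.5007885129669739 (np.float64(80.9), np.float64(138.2))
rel t22.62 op0.746 gf0.6 F [0.2 1.8 0.3] hx -0.4 z 4.2
sq t24.29 op0.515 gf17.5 F [-3.5 -3.  13.9] hx -7.1 z 5.3
1 0.515237645980121 (np.float64(79.3), np.float64(132.8))
now t24.64 op0.501 gf17.9 F [-3.1 -5.9 15.7] hx -7.7 z 5.4
```

View pics/g.png

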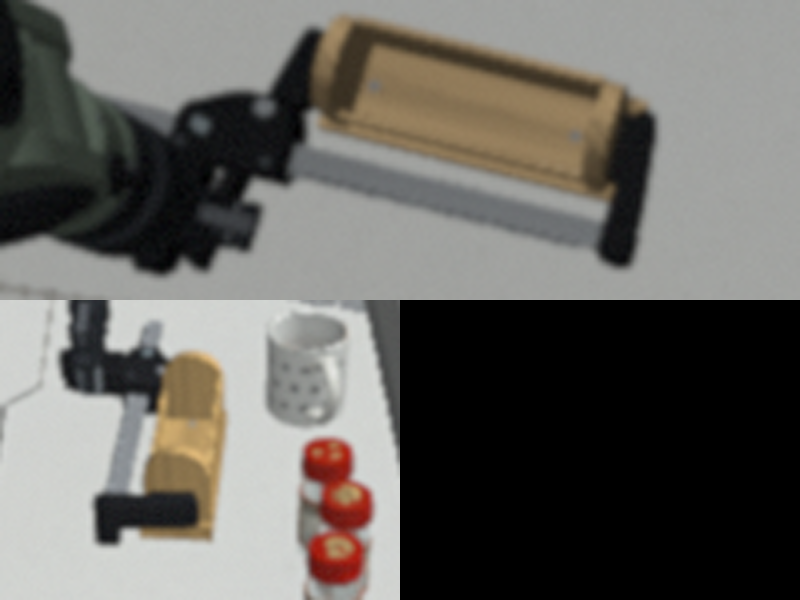

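Both jaws now touch the rack ends and the panel is upright. One more cycle should make the trigger stop on load rather than at its end stop.

```bash
python3 - <<'E'
from h import *
s=st("before"); 
release(); im=imaging.capture("side"); print(jaw(im))
for k,op in enumerate((.66,.60,.54,.44)):
    bot.grip(op,20); s=st(op)
    if s["opening"]>op+.008: break
    bot.movel(hand(-2.5*(k+1)),max_speed=60)
for i in range(3): bot.dwell(.4); st("hold")
im=imaging.capture("side"); print(jaw(im)); cv2.imwrite("pics/side6.png",im); cv2.imwrite("pics/top6.png",imaging.capture("top"))
E
```

```text
before t24.64 op0.501 gf17.9 F [-3.1 -5.9 15.7] hx -7.7 z 5.4
rel t26.12 op0.750 gf0.0 F [ 0.6 -0.5  0.2] hx -0.4 z 4.1
(np.float64(80.6), np.float64(137.8))
0.66 t26.41 op0.661 gf11.6 F [-2.7  6.2  4.7] hx -2.4 z 4.9
0.6 t26.91 op0.614 gf18.5 F [-4.   3.2 12.4] hx -4.4 z 5.4
hold t27.31 op0.610 gf18.6 F [-4.6  3.8 12. ] hx -4.4 z 5.4
hold t27.71 op0.612 gf18.6 F [-4.5  3.5 11.7] hx -4.4 z 5.4
hold t28.11 op0.610 gf18.6 F [-4.9  3.5 12. ] hx -4.4 z 5.4
(np.float64(79.7), np.float64(133.2))
```

```bash
python3 - <<'E'
from h import *
bot.grip(.44,21); bot.dwell(.6); st("hold"); bot.dwell(.5); st("hold")
im=imaging.capture("side"); t=imaging.capture("top"); print(jaw(im))
A=np.zeros((600,800,3),np.uint8)
A[:,:500]=cv2.resize(t[165:237,258:318],(500,600),interpolation=cv2.INTER_CUBIC)
A[:,500:]=cv2.resize(im[135:225,290:335],(300,600),interpolation=cv2.INTER_CUBIC)
cv2.imwrite("pics/i.png",A)
E
```

```text
hold t29.02 op0.606 gf19.5 F [-6.   4.3 12. ] hx -4.6 z 5.5
hold t29.52 op0.608 gf19.5 F [-4.7  4.1 11.3] hx -4.6 z 5.5
(np.float64(79.8), np.float64(133.1))
```

View pics/i.png

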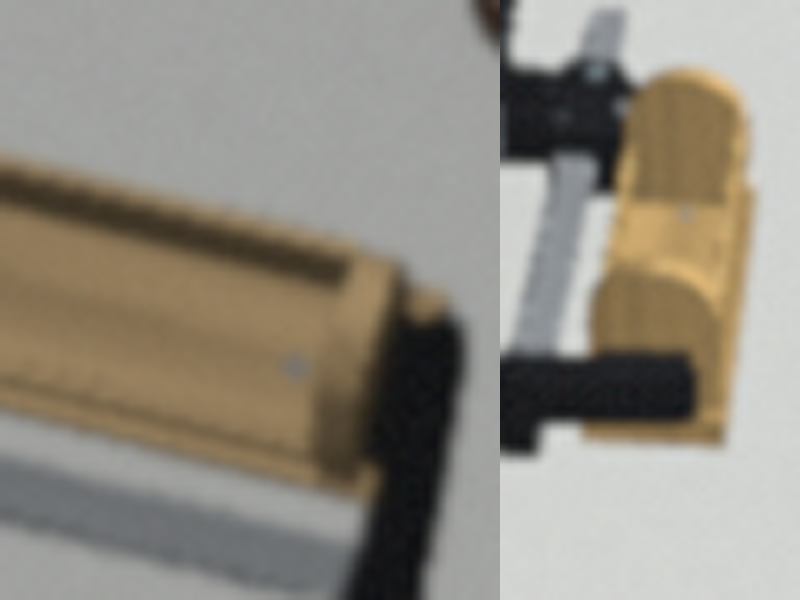

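The panel sits flush against the back board and front rail, and the pad bears squarely on it. The trigger is stalled well short of its stop at a steady 19.5 N.

```bash
python3 -c "
from h import *
st('end'); print(bot.sign_off())"
```

```text
end t29.62 op0.601 gf19.5 F [-4.8  4.9 11.3] hx -4.6 z 5.5
the job is handed in; nothing more can be done
None
```

I handed the job in at 29.6 s: the panel stands in its groove and looks home against the back board and rail, and the clamp is held squeezed at about 19.5 N, which by my estimate presses the soft pad in 2 to 3.5 mm (not measured directly).

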